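# Shut the medicine box and snap its security cap on

### The job

Push the door of the white medicine box shut until it clicks home on its catch. Then pick up the grey snap cap, set it over the steel stud on the roof of the box and press it down until it clicks and sits fully home on the door's slotted lip; keep pressing after the click, and finish like that, with the hand still on the cap and pressing it firmly down (do not let go). Leave the other loose things on the table where they are.

Things in the scene. Friction and masses are not known exactly. Their poses are not given: they have to be found in the camera images.
- med_box: white sheet-steel medicine box, fixed to the table, 140 deep (its x) x 200 wide (its y) x 140 high; origin at the centre of its underside; its open front is at x = -70 and faces roughly towards the robot; vials stand inside. The stud rises from the roof at x = -45, y = +20 of its frame.
- box_door (a joint): door angle (rad): 0 = fully shut, grows as it opens towards the robot about an upright hinge at the front left edge (x = -70, y = +100 in the box frame); at angle q the free edge points from the hinge along (-sin q, -cos q) in the box frame. It stays where left. From about 0.06 to 0.03 rad a sprung ball catch resists with about 7 N at the free edge, then pulls the door shut and keeps it shut.
- door_push (a point): point on the door's outer face, 165 from the hinge, 100 above the table, easy to push; turns with the door (x axis = direction to push). Door: 198 wide, 7 thick, top at 138; pull knob 16 wide, 15 mm proud, near the free edge at height 45. A steel lip (64 wide, 3 thick) on its top edge, 80 from the hinge, slides over the roof and takes the stud in its slot.
- stud_top (a point): tip of the upright steel stud on the box roof, 162 above the table: 13 mm in diameter, 22 high above the roof, domed tip; four small spring balls stand out of its sides 9.8 above the roof (12.2 below the tip) to a diameter of 18.6.
- stud_seat (a point): point on the stud's axis level with the top of the door's lip when the door is shut (143 above the table, 19 below the stud's tip): where the origin of the cap is when it is fully home. A cap just resting on the balls stands about 10 mm higher.
- snap_cap: grey plastic snap cap standing on the table, mouth down, 40 g; origin at the centre of its underside. Ribbed skirt 36 in diameter from 0 to 24 high, then a smooth round neck 24 in diameter up to 50 to hold it by. Mouth 15.2 in diameter for the lowest 3 mm, cavity above 20 wide, 20.5 deep. Pressing it over the stud's balls takes about 10 to 15 N, then the force drops and it goes down onto the lip.
- plaster_roll: bystander: roll of plaster tape standing flat, 45 x 46 x 30
- vial_1: bystander: small clear glass vial, 23 wide, 48 high
- oximeter: bystander: finger oximeter, 33 x 58 x 30
- small_bottle: bystander: dark small bottle with a large cap, 36 x 42 x 106
- blister: bystander: blister strip of tablets lying flat, 42 x 95 x 5
- label_roll: bystander: white tape roll lying flat, 106 x 67 x 30

How it is judged:
By the outcome, as a careful person would: the job done as asked, in the order asked, and still so for the second after the job is handed in, while the arm keeps its last pose, push and grip.
It also fails if it takes over 58 s, if anything falls off the work surface, if the arm or the gripper's body presses on something with over 40 N, if the wrist force passes 120 N, or if a joint passes its speed limit or range.

### The arm

A 6-joint arm with a two-finger parallel gripper is mounted at the origin on a cart in front of the work surface, level with it; the furniture and walls round the work are solid. World frame = base frame: x ahead of the robot, y to its left, z up, the work surface at z = 0. Lengths are in m, angles in rad, forces in N, time in s.
With the tool pointing down it reaches from about 0.225 to 0.875 m from the base axis. Payload 3.4 kg.
Tool frame: the origin (TCP) lies midway between the tips of the shut fingers; the grasp point (between the pads) lies 19 mm behind it; z points along the fingers, y is the direction in which the jaws open and shut (so a half turn about z gives the same grasp; the last joint's range is limited). The gripper opens to 85 mm and grips with 20 to 120 N. Pads are 22 mm wide; open, the fingers measure 114 mm over their backs; the gripper's body (76 mm by 85 mm) begins 54 mm behind the grasp point. The pads swing forward as they close: fully open they stand 13 mm farther back than shut.
Start: joints at [-1.444, 0.276, 1.505, -0, 1.361, -0.121], TCP at [0.141, -0.557, 0.231] pointing down, gripper open.
Joint ranges: [-2.89, 2.89], [-0.75, 2.08], [0.22, 2.7], [-1.18, 4.32], [0.11, 2.71], [-2.7, 2.7]. Speed limits (rad/s): [2.57, 2.57, 3.14, 3.14, 3.14, 3.14].

### API

Orientations are given as a rotation vector (axis times angle).
In Python, from cell import sensors, vision, r, recognise, cut_out, landmark_of gives the robot as it stands.
- The arm moves only by the tool send_rows, never from a script. Its argument "commands" is a list of rows, each a list of 7 numbers: the shift along the world's x, y, z in m, then the turn, a rotation vector about the world's x, y, z in rad, then the opening, from 0 (shut) to 1 (fully open). In form: [[dx, dy, dz, wx, wy, wz, jaw], ...]. A call has exactly 8 rows; each row is the pose to reach, as a shift and turn from the pose commanded when the call began; what a row does not reach only later rows make up. A row lasts 1/10 s, in which the tool goes at most 50 mm and 8.59 degrees, less where a joint would pass 70% of its speed; a pose out of reach is approached as far as the arm can. A call with a gripper value outside its range is refused whole. The fingers move at their own pace and stop on an object; "force" is the grip in N (left out, the last holds). Time passes only in rows, so rows that repeat a pose let the fingers close, or fill a call up. It gives the time, the measured TCP pose, the force and the opening at its end, in the units of the state.
- sensors.sense(): the state, without advancing time (a new reading comes with each control period).
- vision.get_image(name): name is "side" or "top"; returns a dict with "color" (480x640x3 uint8, red, green, blue), "fx", "fy", "cx", "cy" (pixels), "pose" (4x4, takes a point from camera to world coordinates). Camera axes: x right, y up, looking along -z (the intrinsics and any distortion apply to the point x, -y, -z); pixel columns grow to the right and rows downward; lengths in m; the calibration is good to about 2 mm. A picture is of the moment at which its call begins. There is no depth.
- r.sign_off(): hands the job in, once; it reports no verdict.
Trained networks look in the newest picture that a camera, given by its name, has taken for a name from the list of things; names that differ only in an ending like _2 or _b are one class to them, and where a whole thing is asked for, a point or a joint stands for the part that bears it (a point fixed in the world has none). Each returns a list of dicts, best first, with "score" (0 to 1); they miss things now and then, are a little off and sometimes report something else, mostly with a low value. They report only what shows in the picture. A call takes as long as a camera call.
- recognise(camera, name): "position" ([column, row] in pixels, amid what is visible of it).
- cut_out(camera, name): "pixels" (480x640 bool, what is visible of it) and "position" ([column, row] in pixels, amid what is visible of it).
- landmark_of(camera, name): "position" ([column, row] in pixels: a listed point, or the origin of a listed thing).
The state is a dict: "t": time; "joint_positions": joint angles; "qvel": joint speeds; "joint_torque": joint torques, N m; "position": TCP position; "tool_rot": TCP orientation; "contact_force": force on the tool from outside, world axes, zero at the start; "wrist_torque": the same for the moment, N m; "gripper_width": opening from 0.0 (shut) to 1.0 (fully open).
Only numpy, scipy, OpenCV 4.12 (cv2) and the standard library are available. Lean on these libraries where they do the work, as an engineer would, in place of code of your own. Each camera call takes 0.05 s, during which the arm holds its last target. There are 200 camera calls.

## Working session

There is one attempt and no reset: what is moved stays moved. The work goes in short steps, Python scripts to look and compute and a tool call to move; the robot and the scene stay as the last step left them, time stands still between calls to the robot, and variables do not carry over. Pictures are saved under pics/ and viewed, about 8 in all and at most 12, crops included, and the job is handed in when it is done.

Besides the shell and the picture viewer there is one more tool, called after "Emit:" as a command line: name --pt "numbers of a row" for each row, then --argument value for the rest. send_rows: Moves the arm, as the interface text tells. Its arguments: {"type":"object","properties":{"commands":{"type":"array","items":{"type":"array","items":{"type":"number"}}},"force":{"type":"number"}},"required":["commands"]}

```bash
mkdir -p pics; cat > h.py <<'E'
from cell import sensors, vision, r, recognise, cut_out, landmark_of
import numpy as np, cv2
def proj(im,P):
    T=np.linalg.inv(im['pose']); p=T[:3,:3]@np.array(P)+T[:3,3]
    x,y,z=p[0],-p[1],-p[2]
    return np.array([im['fx']*x/z+im['cx'],im['fy']*y/z+im['cy']])
def ray(im,uv):
    d=np.array([(uv[0]-im['cx'])/im['fx'],-(uv[1]-im['cy'])/im['fy'],-1.])
    return im['pose'][:3,3], im['pose'][:3,:3]@d
def atz(im,uv,z):
    o,d=ray(im,uv); return o+d*(z-o[2])/d[2]
def tri(a,ua,b,ub):
    o1,d1=ray(a,ua);o2,d2=ray(b,ub)
    s=np.linalg.lstsq(np.c_[d1,-d2],o2-o1,rcond=None)[0]
    p,q=o1+d1*s[0],o2+d2*s[1]; return (p+q)/2,np.linalg.norm(p-q)
E
python3 - <<'E'
from h import *
np.set_printoptions(precision=4,suppress=True)
ims={}
for c in('top','side'):
    ims[c]=im=vision.get_image(c); cv2.imwrite(f'pics/{c}1.png',im['color'][...,::-1])
    print(c,[k for k in im],im['fx'],im['cx'],im['cy'],im['pose'].tolist())
Z=dict(snap_cap=0,med_box=0,stud_top=.162,stud_seat=.143,door_push=.1)
for n in Z:
    L={c:landmark_of(c,n) for c in ims}
    for c in L:
        for d in L[c][:2]: print(n,c,d['score'],np.array(d['position']),atz(ims[c],d['position'],Z[n]))
    if all(L.values()): print('  tri',tri(ims['top'],L['top'][0]['position'],ims['side'],L['side'][0]['position']))
for n in 'plaster_roll vial_1 oximeter small_bottle blister label_roll'.split():
    print(n,[(d['score'],atz(ims['top'],d['position'],.02)) for d in recognise('top',n)[:2]])
print(sensors.sense())
E
```

```text
top ['color', 'fx', 'fy', 'cx', 'cy', 'pose'] 503.5060347057644 328.75506775487975 247.21781462524268 [[0.008664802331551355, 0.9840702063947909, -0.17756900091702008, 0.27226330776423113], [-0.9998916570758215, 0.01063961032544323, 0.010172158192374032, 0.01717451712512593], [0.01189938278748535, 0.17746162283219508, 0.984055779471388, 1.6622827109403528], [0.0, 0.0, 0.0, 1.0]]
side ['color', 'fx', 'fy', 'cx', 'cy', 'pose'] 463.06269447176976 320.28054058797903 243.16938617886072 [[0.8895210490209422, 0.21132424872597988, -0.40508562705813506, 0.09690639434189982], [-0.4568268145254029, 0.4265894825774, -0.7805963584881235, -0.8612583778885421], [0.007846329030533089, 0.8794108682832764, 0.47599890742101314, 0.6456475247526239], [0.0, 0.0, 0.0, 1.0]]
snap_cap top 0.58 [399.8 276.9] [ 0.4745 -0.2371  0.    ]
med_box top 0.97 [295.3 222.8] [0.6549 0.1139 0.    ]
med_box side 0.82 [333.8 255. ] [0.6485 0.1189 0.    ]
  tri (array([0.6507, 0.1152, 0.0022]), np.float64(0.007720603408752082))
stud_top top 0.59 [282.8 225.2] [0.6097 0.1424 0.162 ]
stud_seat top 0.82 [287.5 226.2] [0.611  0
[... 538 characters left out ...]
ximeter [(0.64, array([ 0.6033, -0.1019,  0.02  ]))]
small_bottle [(0.49, array([ 0.7311, -0.2062,  0.02  ]))]
blister [(0.79, array([0.4076, 0.3517, 0.02  ]))]
label_roll [(0.61, array([ 0.6437, -0.3586,  0.02  ]))]
{'t': 0.9, 'joint_positions': array([-1.444 ,  0.2759,  1.5049,  0.    ,  1.3607, -0.121 ]), 'qvel': array([ 0.0008,  0.0017,  0.0018, -0.0009, -0.0001, -0.0008]), 'joint_torque': array([  0.0009, -41.6639, -24.6099,   0.    ,   0.0001,   0.    ]), 'position': array([ 0.141 , -0.5575,  0.2313]), 'tool_rot': array([3.1174, 0.3882, 0.    ]), 'contact_force': array([ 0.0329,  0.124 , -0.4076]), 'wrist_torque': array([ 0.0011, -0.0082,  0.0007]), 'gripper_width': 1.0012159281376347}
```

```bash
python3 - <<'E'
import cv2
a=cv2.imread('pics/top1.png')[150:400,170:470];b=cv2.imread('pics/side1.png')
cv2.imwrite('pics/topc.png',cv2.resize(a,None,fx=2.6,fy=2.4,interpolation=cv2.INTER_CUBIC)[:600])
E
```

```text
(no output)
```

View pics/topc.png

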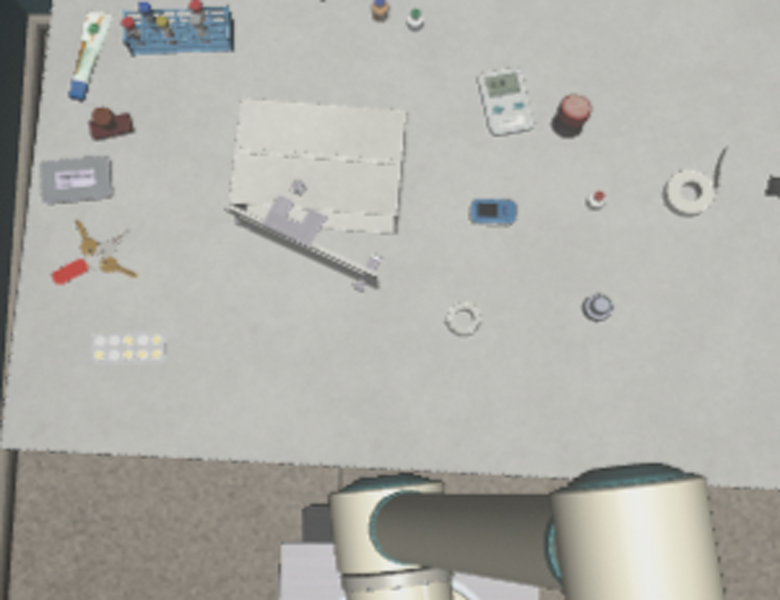

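View pics/side1.png

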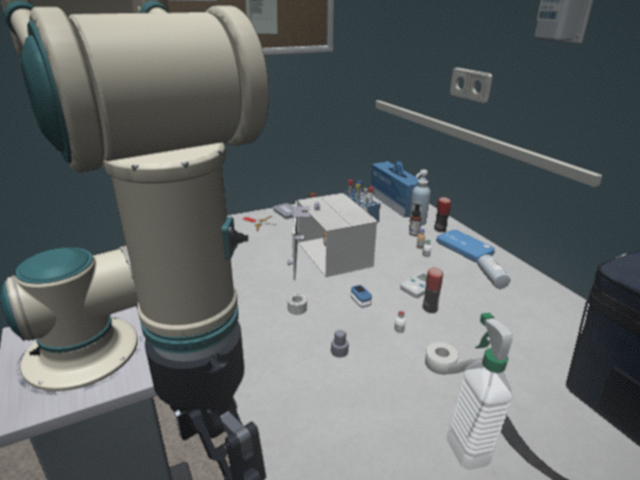

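The top picture shows the box with its roof corners near crop px (240,99) and (406,112), the stud at (299,187), the door open to (378,283), and the cap at (598,306). The side picture agrees, with the cap at (340,343). Next I'll enlarge both views of the box to fit its pose.

```bash
python3 - <<'E'
import cv2,numpy as np
a=cv2.imread('pics/top1.png')[185:275,250:330];b=cv2.imread('pics/side1.png')[190:285,285:385]
A=cv2.resize(a,None,fx=5,fy=5,interpolation=cv2.INTER_CUBIC);B=cv2.resize(b,None,fx=4,fy=4,interpolation=cv2.INTER_CUBIC)
M=np.zeros((600,800,3),np.uint8);M[:450,:400]=A;M[:380,400:]=B
c=cv2.imread('pics/top1.png')[262:292,385:415];d=cv2.imread('pics/side1.png')[325:360,322:357]
M[450:600,:150]=cv2.resize(c,(150,150),interpolation=cv2.INTER_CUBIC)
M[390:600,400:610]=cv2.resize(d,(210,210),interpolation=cv2.INTER_CUBIC)
cv2.imwrite('pics/m1.png',M)
E
```

```text
(no output)
```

View pics/m1.png

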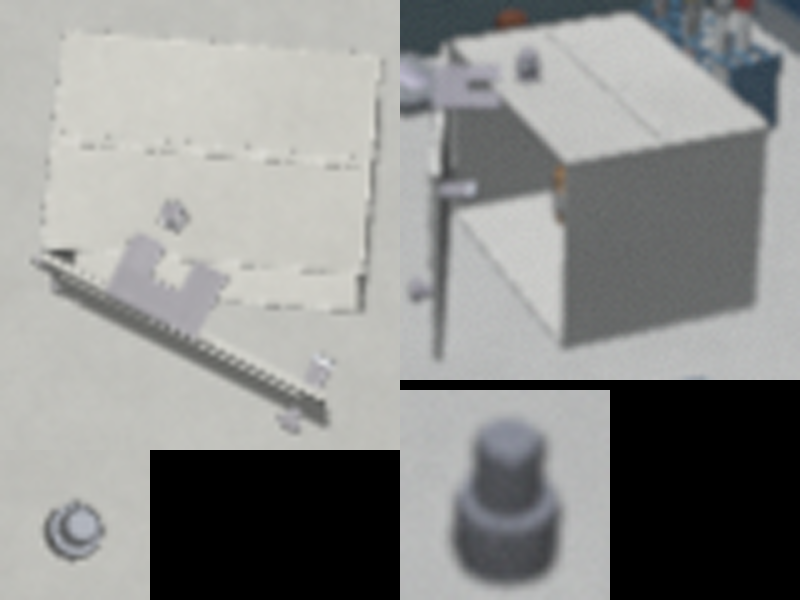

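```bash
cat > fit.py <<'E'
from h import *
from scipy.optimize import least_squares
np.set_printoptions(precision=4,suppress=True)
top,side=vision.get_image('top'),vision.get_image('side')
C=np.array([[.07,.1],[.07,-.1],[-.07,-.1],[-.07,.1]])
t=np.array([[63,33],[380,58],[364,270],[43,250]])/5+[250,185]
s=(np.array([[640,12],[768,127],[566,163],[448,45]])-[400,0])/4+[285,190]
st=np.array([[174,215]])/5+[250,185]; ss=(np.array([[527,66]])-[400,0])/4+[285,190]
def pts(p,xyz):
    c,n=np.cos(p[2]),np.sin(p[2]); return [[p[0]+c*x-n*y,p[1]+n*x+c*y,z] for x,y,z in xyz]
M=[[*c,.14] for c in C]+[[-.045,.02,.151]]
def res(p,a,b):
    P=pts(p,M); o=[]
    if a:o+=[proj(top,q)-u for q,u in zip(P,np.r_[t,st])]
    if b:o+=[proj(side,q)-u for q,u in zip(P,np.r_[s,ss])]
    return np.ravel(o)
for ab in((1,0),(0,1),(1,1)):
    f=least_squares(res,[.65,.115,-.07],args=ab); p=f.x
    print(ab,p,f.fun.round(1),'stud',pts(p,[[-.045,.02,.162]])[0])
def info(p):
    h=np.array(pts(p,[[-.07,.1,.138]])[0]); 
    for u in ([327,400],[320,405],): 
        e=atz(top,np.array(u)/5+[250,185],.138)-h
        c=np.array([np.cos(p[2])*e[0]+np.sin(p[2])*e[1],-np.sin(p[2])*e[0]+np.cos(p[2])*e[1]])
        q=np.arctan2(-c[0],-c[1]);print('door',c,np.hypot(*c),q)
    return h
print('hinge',info(p))
print('stud from top',atz(top,st[0],.151),'side',atz(side,ss[0],.151), tri(top,st[0],side,ss[0]))
print('cap top',atz(top,[401.4,277.],.05),atz(top,[399.6,278],.012),'side',atz(side,[340.5,332.5],.05),tri(top,[401.4,277],side,[340.5,332.5]))
E
python3 fit.py
```

```text
(1, 0) [ 0.6464  0.1147 -0.0603] [-0.1 -0.2  0.3 -0.8  0.3  0.6 -0.3  0.1 -0.2  0.2] stud [np.float64(0.602702705077042), np.float64(0.13739725322159083), 0.162]
(0, 1) [ 0.6461  0.1102 -0.085 ] [-1.1  0.5  0.4  0.1 -0.4  0.3  0.8 -0.8  0.3 -0. ] stud [np.float64(0.6029148712903607), np.float64(0.133904224915607), 0.162]
(1, 1) [ 0.6469  0.1134 -0.0721] [ 0.6 -0.7  0.9 -0.5  0.4  0.8 -0.1 -0.5  0.1 -0.  -2.   0.   0.2 -0.7
 -0.1 -0.3  0.3 -1.   0.1 -0.4] stud [np.float64(0.6034733502126255), np.float64(0.13662885720751528), 0.162]
door [-0.0797 -0.1827] 0.1993096596557581 0.4113401690831342
door [-0.0831 -0.1787] 0.1970719163980138 0.4353850388629935
hinge [0.5843 0.2182 0.138 ]
stud from top [0.6034 0.1369 0.151 ] side [0.602  0.1341 0.151 ] (array([0.6036, 0.1371, 0.1495]), np.float64(0.0002025538755206605))
cap top [ 0.4681 -0.2346  0.05  ] [ 0.4694 -0.2346  0.012 ] side [ 0.469  -0.2351  0.05  ] (array([ 0.4686, -0.2349,  0.0499]), np.float64(0.0010094285666788945))
```

Both cameras agree within 3 mm: box at (0.647, 0.113) with yaw −0.072, stud at (0.6034, 0.137), cap at (0.4687, −0.235) and door open about 0.42 rad. I'll close the jaw and move to in front of the door.

Emit:
send_rows --pt "0.02 0.04 0 0 0 -0.08 0" --pt "0.04 0.08 0 0 0 -0.16 0" --pt "0.06 0.12 0 0 0 -0.24 0" --pt "0.08 0.16 0 0 0 -0.32 0" --pt "0.1 0.2 0 0 0 -0.32 0" --pt "0.12 0.24 0 0 0 -0.32 0" --pt "0.14 0.28 0 0 0 -0.32 0" --pt "0.16 0.32 0 0 0 -0.32 0"

```text
t: 1.8
position: [0.3015, -0.2359, 0.2316]
tool_rot: [3.139, -0.115, 0.001]
contact_force: [1.0, -1.0, 0.7]
gripper_width: 0.0
```

Emit:
send_rows --pt "0.018 0.036 0 0 0 0 0" --pt "0.036 0.072 0 0 0 0 0" --pt "0.054 0.108 0 0 0 0 0" --pt "0.072 0.144 0 0 0 0 0" --pt "0.09 0.18 -0.01 0 0 0 0" --pt "0.11 0.216 -0.03 0 0 0 0" --pt "0.13 0.25 -0.05 0 0 0 0" --pt "0.149 0.287 -0.08 0 0 0 0"

```text
t: 2.6
position: [0.4517, 0.0501, 0.1527]
tool_rot: [3.139, -0.113, 0.007]
contact_force: [0.7, -0.9, 0.5]
gripper_width: 0.001
```

Emit:
send_rows --pt "0 0.002 -0.03 0 0 0 0" --pt "0 0.005 -0.06 0 0 0 0" --pt "0.015 0.01 -0.06 0 0 0 0" --pt "0.03 0.014 -0.06 0 0 0 0" --pt "0.045 0.015 -0.06 0 0 0 0" --pt "0.058 0.015 -0.06 0 0 0 0" --pt "0.07 0.014 -0.06 0 0 0 0" --pt "0.08 0.011 -0.06 0 0 0 0"

```text
t: 3.4
position: [0.5316, 0.0601, 0.0929]
tool_rot: [-3.138, 0.113, -0.004]
contact_force: [0.7, 2.6, 6.0]
gripper_width: 0.002
```

Emit:
send_rows --pt "0.002 -0.001 0 0 0 0 0" --pt "0.004 -0.001 0 0 0 0 0" --pt "0.006 -0.002 0 0 0 0 0" --pt "0.008 -0.002 0 0 0 0 0" --pt "0.01 -0.003 0 0 0 0 0" --pt "0.012 -0.003 0 0 0 0 0" --pt "0.014 -0.004 0 0 0 0 0" --pt "0.016 -0.004 0 0 0 0 0"

```text
t: 4.2
position: [0.5433, 0.0557, 0.0917]
tool_rot: [3.139, -0.114, -0.008]
contact_force: [-7.3, 0.0, 2.8]
gripper_width: 0.0
```

Emit:
send_rows --pt "0.002 0 0 0 0 0 0" --pt "0.004 0 0 0 0 0 0" --pt "0.006 0 0 0 0 0 0" --pt "0.008 -0.001 0 0 0 0 0" --pt "0.01 -0.001 0 0 0 0 0" --pt "0.011 -0.001 0 0 0 0 0" --pt "0.012 -0.001 0 0 0 0 0" --pt "0.012 -0.001 0 0 0 0 0"

```text
t: 5.0
position: [0.5524, 0.0549, 0.0914]
tool_rot: [3.139, -0.113, -0.017]
contact_force: [-11.1, -0.2, 5.4]
gripper_width: 0.001
```

Emit:
send_rows --pt "0.001 0 0 0 0 0 0" --pt "0.002 0 0 0 0 0 0" --pt "0.003 0 0 0 0 0 0" --pt "0.004 0 0 0 0 0 0" --pt "0.005 0 0 0 0 0 0" --pt "0.006 0 0 0 0 0 0" --pt "0.006 0 0 0 0 0 0" --pt "0.006 0 0 0 0 0 0"

```text
t: 5.8
position: [0.552, 0.0551, 0.0904]
tool_rot: [3.139, -0.112, -0.037]
contact_force: [-22.2, 0.3, 10.1]
gripper_width: -0.001
```

Emit:
send_rows --pt "-0.01 0 0 0 0 0 0" --pt "-0.025 0 0 0 0 0 0" --pt "-0.05 0 0.02 0 0 0 0" --pt "-0.08 -0.03 0.05 0 0 0 0.3" --pt "-0.1 -0.07 0.07 0 0 0 0.6" --pt "-0.1 -0.11 0.07 0 0 0 1" --pt "-0.1 -0.15 0.07 0 0 0 1" --pt "-0.1 -0.19 0.07 0 0 0 1"

```text
t: 6.6
position: [0.465, -0.1377, 0.1634]
tool_rot: [3.137, -0.113, 0.008]
contact_force: [0.7, 0.1, -0.8]
gripper_width: 0.842
```

Emit:
send_rows --pt "0 -0.04 0 0 0 0 1" --pt "0 -0.07 0 0 0 0 1" --pt "0.002 -0.099 0 0 0 0 1" --pt "0.002 -0.099 0 0 0 0 1" --pt "0.002 -0.099 0 0 0 0 1" --pt "0.002 -0.099 0 0 0 0 1" --pt "0.002 -0.099 0 0 0 0 1" --pt "0.002 -0.099 0 0 0 0 1"

```text
t: 7.4
position: [0.4657, -0.2335, 0.1622]
tool_rot: [3.139, -0.111, 0.0]
contact_force: [-0.8, 0.2, 0.1]
gripper_width: 0.998
```

```bash
python3 - <<'E'
from h import *
np.set_printoptions(precision=4,suppress=True)
M=np.zeros((600,800,3),np.uint8);im={}
for c in('top','side'):
    im[c]=vision.get_image(c);cv2.imwrite(f'pics/{c}2.png',im[c]['color'][...,::-1])
    print(c,[(d['score'],d['position']) for d in landmark_of(c,'snap_cap')[:2]])
a=im['top']['color'][185:265,250:330,::-1];b=im['side']['color'][190:285,285:385,::-1]
M[:400,:400]=cv2.resize(a,None,fx=5,fy=5,interpolation=2);M[:380,400:]=cv2.resize(b,None,fx=4,fy=4,interpolation=2)
b=im['side']['color'][310:365,305:375,::-1];M[380:600,400:680]=cv2.resize(b,None,fx=4,fy=4,interpolation=2)
cv2.imwrite('pics/m2.png',M);s=sensors.sense();print(s['position'],s['tool_rot'],s['contact_force'],s['gripper_width'])
E
```

```text
top [(0.44, [401.4, 277.6])]
side [(0.93, [339.4, 351.3])]
[ 0.4657 -0.234   0.1622] [ 3.1394 -0.1123  0.0003] [ 0.3688  0.3474 -0.0711] 1.003928170393282
```

View pics/m2.png

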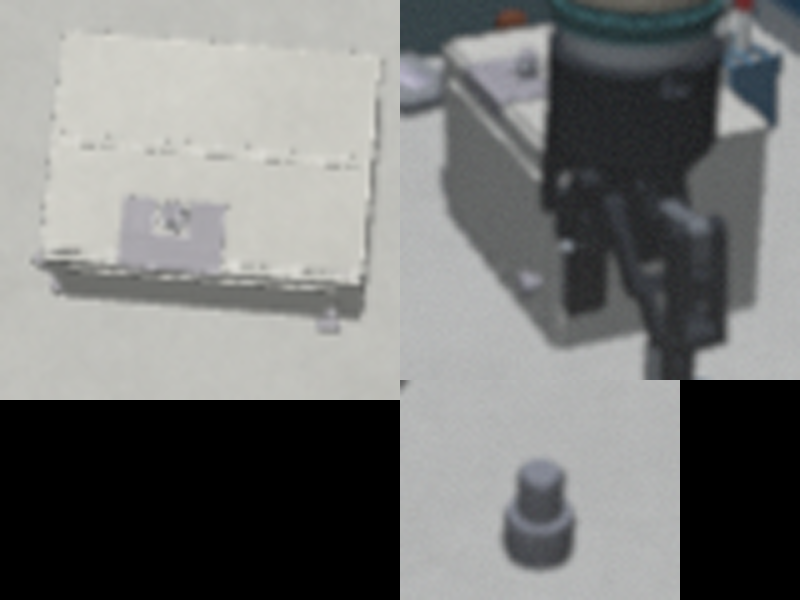

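The door is shut flush, with the lip around the stud at crop (174,217). The cap is undisturbed below the gripper at side px (340,343). I'll descend onto its neck.

Emit:
send_rows --pt "0.003 -0.001 -0.03 0 0 0 1" --pt "0.003 -0.001 -0.06 0 0 0 1" --pt "0.003 -0.001 -0.09 0 0 0 1" --pt "0.003 -0.001 -0.115 0 0 0 1" --pt "0.003 -0.001 -0.13 0 0 0 1" --pt "0.003 -0.001 -0.135 0 0 0 1" --pt "0.003 -0.001 -0.135 0 0 0 1" --pt "0.003 -0.001 -0.135 0 0 0 0.6" --force 60

```text
t: 8.4
position: [0.4693, -0.2358, 0.0279]
tool_rot: [3.139, -0.113, 0.002]
contact_force: [0.3, -0.8, -0.3]
gripper_width: 0.857
```

Emit:
send_rows --pt "0 0 0 0 0 0 0.4" --pt "0 0 0 0 0 0 0.2" --pt "0 0 0 0 0 0 0" --pt "0 0 0 0 0 0 0" --pt "0 0 0 0 0 0 0" --pt "0 0 0 0 0 0 0" --pt "0 0 0 0 0 0 0" --pt "0 0 0 0 0 0 0" --force 60

```text
t: 9.2
position: [0.4689, -0.2355, 0.0278]
tool_rot: [3.139, -0.113, 0.001]
contact_force: [-1.5, 1.1, 5.6]
gripper_width: 0.256
```

Emit:
send_rows --pt "0 0 0.01 0 0 0 0" --pt "0 0 0.03 0 0 0 0" --pt "0 0 0.06 0 0 0 0" --pt "0 0 0.1 0 0 0 0" --pt "0 0 0.14 0 0 0 0" --pt "0 0 0.17 0 0 0 0" --pt "0 0 0.18 0 0 0 0" --pt "0 0 0.18 0 0 0 0" --force 90

```text
t: 10.0
position: [0.4691, -0.2358, 0.2084]
tool_rot: [3.138, -0.113, 0.004]
contact_force: [-0.1, -0.0, -0.4]
gripper_width: 0.249
```

```bash
python3 - <<'E'
from h import *
np.set_printoptions(precision=4,suppress=True)
M=np.zeros((600,800,3),np.uint8);s=sensors.sense();print(s['position'],s['tool_rot'],s['gripper_width'])
x=0
for c in('top','side'):
    im=vision.get_image(c);cv2.imwrite(f'pics/{c}3.png',im['color'][...,::-1])
    u=proj(im,s['position']);o=u.astype(int)-[30,30];print(c,u,o,[(d['score'],d['position']) for d in landmark_of(c,'snap_cap')[:2]])
    M[:480,x:x+400]=cv2.resize(im['color'][o[1]:o[1]+72,o[0]:o[0]+60,::-1],(400,480),interpolation=2);x+=400
cv2.imwrite('pics/m3.png',M)
E
```

```text
[ 0.4691 -0.2358  0.2084] [ 3.1378 -0.1132  0.0041] 0.24861429891847925
top [410.1411 270.1907] [380 240] [(0.4, [409.3, 269.7])]
side [343.1881 264.499 ] [313 234] [(0.73, [341.0, 275.6])]
```

View pics/m3.png

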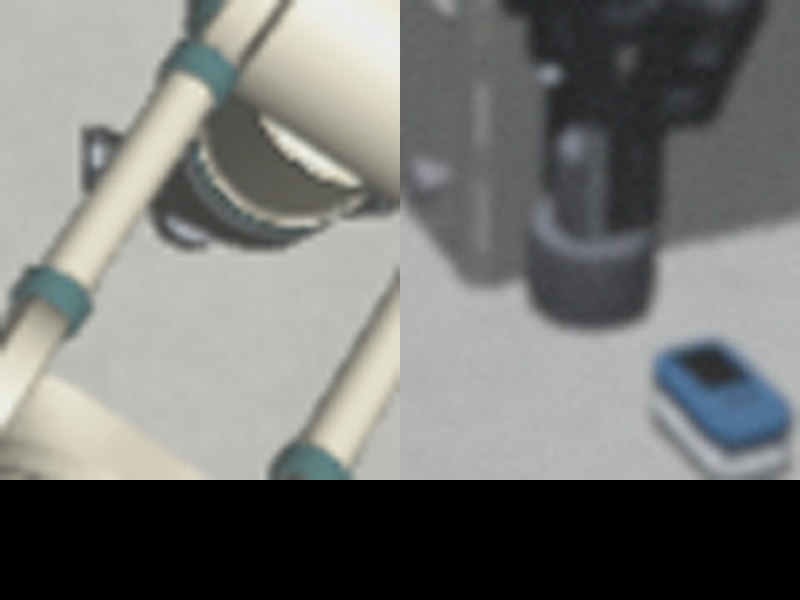

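The cap is held upright by its neck, with its skirt centred at side px about 341.8. I'll carry it above the stud.

Emit:
send_rows --pt "0.008 0.022 0 0 0 0 0" --pt "0.022 0.06 0 0 0 0 0" --pt "0.036 0.1 0 0 0 0 0" --pt "0.051 0.14 0 0 0 0 0" --pt "0.066 0.18 0 0 0 0 0" --pt "0.08 0.22 0 0 0 0 0" --pt "0.095 0.26 0 0 0 0 0" --pt "0.109 0.3 0 0 0 0 0"

```text
t: 11.0
position: [0.5772, 0.0663, 0.2051]
tool_rot: [3.139, -0.113, -0.005]
contact_force: [0.2, -0.3, -0.5]
gripper_width: 0.246
```

Emit:
send_rows --pt "0.012 0.035 0 0 0 0 0" --pt "0.02 0.055 0 0 0 0 0" --pt "0.025 0.068 0 0 0 0 0" --pt "0.026 0.072 0 0 0 0 0" --pt "0.026 0.072 -0.002 0 0 0 0" --pt "0.026 0.072 -0.004 0 0 0 0" --pt "0.026 0.072 -0.005 0 0 0 0" --pt "0.026 0.072 -0.005 0 0 0 0"

```text
t: 11.8
position: [0.6032, 0.1356, 0.202]
tool_rot: [3.139, -0.115, -0.001]
contact_force: [-0.2, 0.1, -0.5]
gripper_width: 0.248
```

```bash
python3 - <<'E'
from h import *
np.set_printoptions(precision=4,suppress=True)
M=np.zeros((600,800,3),np.uint8);s=sensors.sense();p=s['position'];print(p,s['tool_rot'],s['gripper_width'])
im=vision.get_image('side');cv2.imwrite('pics/side4.png',im['color'][...,::-1])
b=p-[0,0,.0278]
for n,q in dict(base=b,neckbot=b+[0,0,.024],stud=[.6036,.1368,.162],studroof=[.6036,.1368,.14],seat=[.6036,.1368,.143]).items():print(n,(proj(im,q)-[286,173])*10)
cv2.imwrite('pics/m4.png',cv2.resize(im['color'][173:233,286:346,::-1],(600,600),interpolation=2))
t=vision.get_image('top');cv2.imwrite('pics/top4.png',t['color'][...,::-1])
print([(c,n,landmark_of(c,n)[:1]) for c in('top','side') for n in ('snap_cap','stud_seat','stud_top')])
E
```

```text
[0.6032 0.1356 0.202 ] [ 3.1391 -0.1154 -0.0007] 0.2478144377617914
base [309.3964 250.6575]
neckbot [309.8064 164.6489]
stud [308.4153 291.7872]
studroof [308.0568 368.4237]
seat [308.1053 358.0505]
[('top', 'snap_cap', [{'position': [285.0, 226.0], 'score': 0.62}]), ('top', 'stud_seat', [{'position': [285.2, 228.2], 'score': 0.65}]), ('top', 'stud_top', [{'position': [281.0, 225.1], 'score': 0.76}]), ('side', 'snap_cap', [{'position': [318.5, 196.7], 'score': 0.52}]), ('side', 'stud_seat', [{'position': [316.1, 207.3], 'score': 0.62}]), ('side', 'stud_top', [{'position': [316.5, 201.6], 'score': 0.59}])]
```

View pics/m4.png

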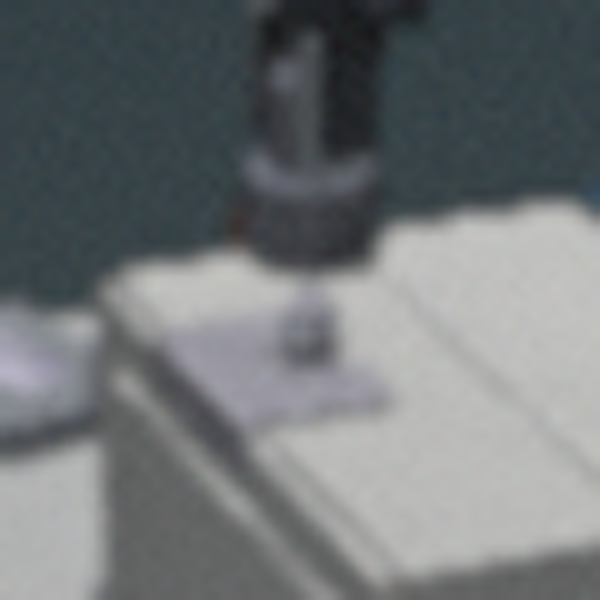

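The cap hangs over the stud: skirt centre at crop column about 312, stud about 309. I'll measure that horizontal offset with intensity profiles.

```bash
python3 - <<'E'
import cv2,numpy as np
g=cv2.imread('pics/side4.png',0).astype(int)
for r in range(191,212): print(r,g[r,304:330])
E
```

```text
191 [63 62 66 58 65 59 66 85 98 97 99 99 95 94 91 96 96 90 75 62 59 63 66 62
 64 66]
192 [64 65 62 65 60 58 58 66 75 83 87 88 89 83 80 81 77 71 60 54 55 59 65 64
 63 60]
193 [64 63 61 68 62 57 56 57 68 67 67 71 70 73 68 62 62 62 54 55 62 65 63 65
 64 67]
194 [64 64 69 63 62 58 56 60 65 62 62 63 67 64 59 60 53 54 55 58 68 78 87 87
 87 93]
195 [ 64  64  65  62  60  52  56  64  66  64  65  62  69  66  62  59  57  51
  52  66  94 123 135 138 139 140]
196 [ 62  65  66  60  63  60  61  62  61  64  66  63  66  64  59  56  52  49
  55  85 131 163 178 181 178 181]
197 [ 67  70  78  83  88  90  85  72  67  62  63  61  63  61  60  52  52  48
  65 107 157 184 192 192 192 192]
198 [ 91 105 121 135 139 139 130 101  77  68  63  64  65  59  55  51  58  63
  81 124 169 190 195 191 191 191]
199 [141 151 165 176 181 179 167 145 117  96  87  81  79  74  78  81  89  99
 116 147 179 191 193 193 193 191]
200 [181 182 186 191 194 193 188 176 161 146 139 129 121 115 125 133 143 147
 154 171 181 189 188 192 191 191]
201 [191 191 192 191 191 191 189 188 185 179 176 162 149 148 159 172 178 184
 184 186 184 183 
[... 426 characters left out ...]

 188 187 190 185 188 186 181 177]
206 [156 157 155 154 154 155 153 154 154 145 130 125 122 111 109 134 165 182
 187 186 186 188 189 191 185 177]
207 [152 154 151 151 150 150 152 149 144 137 118 109 108  94  95 125 160 182
 186 187 187 191 192 187 186 184]
208 [151 156 152 152 149 151 148 147 141 134 117 102  95  90 100 127 161 179
 183 184 190 187 189 187 186 185]
209 [140 154 154 153 152 152 152 150 148 143 131 115 111 111 117 134 157 169
 172 177 184 187 186 186 189 189]
210 [114 141 151 154 153 151 153 151 156 149 140 137 139 140 141 144 152 158
 161 170 179 184 188 187 184 187]
211 [ 90 114 139 154 155 155 153 155 153 151 151 149 149 154 151 150 150 156
 157 160 166 179 185 185 187 188]
```

The cap sits about 0.9 mm too far along the side camera's right axis. I'll correct that and start down slowly.

Emit:
send_rows --pt "-0.001 0.0005 -0.003 0 0 0 0" --pt "-0.001 0.0005 -0.006 0 0 0 0" --pt "-0.001 0.0005 -0.009 0 0 0 0" --pt "-0.001 0.0005 -0.011 0 0 0 0" --pt "-0.001 0.0005 -0.013 0 0 0 0" --pt "-0.001 0.0005 -0.015 0 0 0 0" --pt "-0.001 0.0005 -0.017 0 0 0 0" --pt "-0.001 0.0005 -0.017 0 0 0 0"

```text
t: 13.0
position: [0.6026, 0.1371, 0.1848]
tool_rot: [3.139, -0.113, -0.0]
contact_force: [0.6, 0.3, 0.5]
gripper_width: 0.252
```

Emit:
send_rows --pt "0 0 -0.002 0 0 0 0" --pt "0 0 -0.004 0 0 0 0" --pt "0 0 -0.006 0 0 0 0" --pt "0 0 -0.008 0 0 0 0" --pt "0 0 -0.01 0 0 0 0" --pt "0 0 -0.011 0 0 0 0" --pt "0 0 -0.012 0 0 0 0" --pt "0 0 -0.012 0 0 0 0" --force 110

```text
t: 13.8
position: [0.6029, 0.1373, 0.172]
tool_rot: [-3.139, 0.113, 0.0]
contact_force: [3.4, 1.1, -5.0]
gripper_width: 0.242
```

Emit:
send_rows --pt "0 0 -0.001 0 0 0 0" --pt "0 0 -0.002 0 0 0 0" --pt "0 0 -0.003 0 0 0 0" --pt "0 0 -0.004 0 0 0 0" --pt "0 0 -0.005 0 0 0 0" --pt "0 0 -0.006 0 0 0 0" --pt "0 0 -0.007 0 0 0 0" --pt "0 0 -0.007 0 0 0 0" --force 110

```text
t: 14.6
position: [0.6033, 0.1374, 0.1708]
tool_rot: [-3.139, 0.113, -0.007]
contact_force: [-2.6, 1.3, 18.4]
gripper_width: 0.239
```

Emit:
send_rows --pt "0 0 -0.001 0 0 0 0" --pt "0 0 -0.002 0 0 0 0" --pt "0 0 -0.003 0 0 0 0" --pt "0 0 -0.003 0 0 0 0" --pt "0 0 -0.003 0 0 0 0" --pt "0 0 -0.003 0 0 0 0" --pt "0 0 -0.003 0 0 0 0" --pt "0 0 -0.003 0 0 0 0"

```text
t: 15.4
position: [0.6036, 0.1375, 0.1706]
tool_rot: [-3.139, 0.113, -0.011]
contact_force: [-5.0, 1.2, 29.4]
gripper_width: 0.24
```

```bash
python3 - <<'E'
from h import *
np.set_printoptions(precision=4,suppress=True)
im=vision.get_image('side');s=sensors.sense();print(s['t'],s['position'],s['contact_force'],s['gripper_width'])
cv2.imwrite('pics/m5.png',cv2.resize(im['color'][173:233,286:346,::-1],(600,600),interpolation=2))
E
```

```text
15.45 [0.6035 0.1375 0.1706] [-4.9444  1.8686 29.8372] 0.23878781643185304
```

View pics/m5.png

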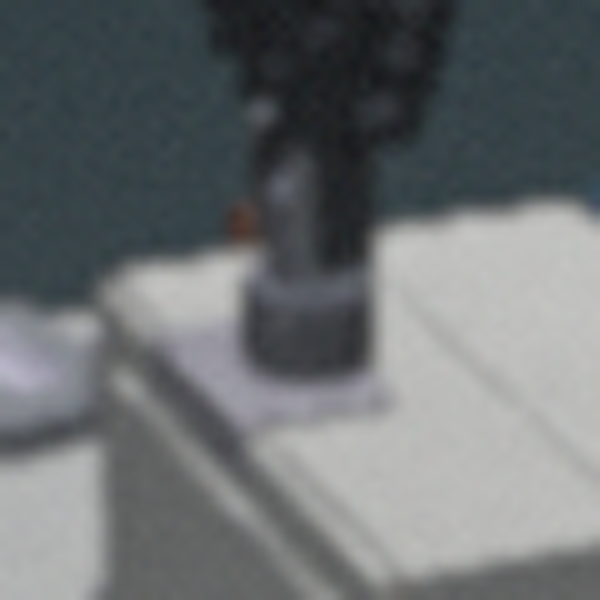

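The skirt's lower edge is at crop (310,382) on the lip. It dropped about 31 mm from the hover, which matches the 31.4 mm of TCP travel, so the cap is fully home. I'll hand in while still pressing.

```bash
python3 -c "
from cell import r
print(r.sign_off())"
```

```text
the job is handed in; nothing more can be done
None
```

The door is shut and the grey snap cap is pressed fully home over the stud onto the door's lip. I handed the job in at about 15.5 s with the hand still gripping the cap and pressing it down with about 30 N.

- **Door:** I pushed it with closed fingers until it stopped moving: the force rose to 22 N with no further travel. The pictures afterwards show it flush, with the lip around the stud.
- **Cap:** At the stop the TCP was at z = 0.1706 m, against 0.1708 m expected for a cap fully home. The last picture shows the skirt resting on the lip. I didn't see the peak force of the click. One reading just after the balls showed a short −5 N downward pull on the tool, followed by a hard stop, which fits the cap snapping over.
- **Disagreements:** The gripper closed to about 21 mm, against the 24 mm expected for the neck. The cap held firmly anyway. There was also a steady sideways force of about 5 N while pressing.
- **Other things:** I moved clear of the other loose things, but I didn't check their positions again at the end.

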